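Slip the slotted cover round the riser and hold it over the valve box

TASK

Pick up the blue slotted cover (the one with the black handle) and bring it in from the robot's side so that its slot passes round the copper riser of the open valve box, under the brass nut. Finish still holding it, steady and level, hovering about 10 mm above the box's flange with its four screw holes lined up over the four threaded holes and touching neither flange nor riser, so that I can slip the seal in beneath and start the screws: do not let go or set it down. Do not bang the cover or your hand against the box or riser, and leave the dish of screws, the hex key and the brass elbow where they are.

Things in the scene. Friction and masses are not known exactly. Their poses are not given: they have to be found in the camera images.
- cover: loose blue cover plate, 140 x 96 x 4 mm (x, y, z), 0.2 to 0.33 kg, flat on the worktop, handle up. Origin: centre of its underside. A slot 26 mm wide, open at the middle of the +x edge, runs along x to a round end centred at x = 25, y = 0 mm (deepest at x = 12 mm). Four plain holes 12 mm across at x = +-58, y = +-36 mm. Centre of mass near x = -10 mm
- handle (a point): centre of the bar of the cover's black bridge handle, at (-30, 0, 29) mm in the cover's frame, same axes. The bar runs along x: 66 mm long, 12 mm wide (y), 10 mm tall, top 34 mm above the cover's underside, a leg at each end; the fingers can straddle it and reach down close to the plate
- cover_hole0 (a point): cover hole at (-58, -36, 0) mm in the cover's frame, on its underside; belongs over box_hole0
- cover_hole1 (a point): cover hole at (-58, +36, 0) mm; belongs over box_hole1
- cover_hole2 (a point): cover hole at (+58, -36, 0) mm; belongs over box_hole2
- cover_hole3 (a point): cover hole at (+58, +36, 0) mm; belongs over box_hole3
- valve_box: open blue valve box, fixed on the worktop; bare-metal flange 140 x 96 mm (x, y), its flat face 47 mm above the origin. Origin: centre of the underside, z up; +x points roughly away from the robot. The fitted cover's centre and axes coincide with the box's. Lower than the flange, a cable gland sticks out to y = -61 mm and a copper stub to x = +99 mm; only the riser stands above the flange
- riser (a point): point on the axis of the box's upright copper riser, level with the flange face, at (25, 0, 47) mm in the box's frame. The tube is 15 mm in diameter; the underside of its brass nut (34 mm across corners, too wide for the cover's slot) is 32 mm above the flange face, and the riser ends 59 mm above the flange face
- box_hole0 (a point): threaded hole, 6 mm bore in a brass ring 10 mm across, at (-58, -36, 47) mm in the box's frame, on the flange face
- box_hole1 (a point): threaded hole at (-58, +36, 47) mm in the box's frame
- box_hole2 (a point): threaded hole at (+58, -36, 47) mm in the box's frame
- box_hole3 (a point): threaded hole at (+58, +36, 47) mm in the box's frame
- screw_dish: loose round steel dish of screws, 76 mm across, 13 mm high, standing on the copper sheet behind and left of the box; origin at the centre of its underside; leave it
- hex_key: loose dark hexagon key, 30 x 104 x 8 mm, lying right of the box; leave it
- brass_elbow: loose brass pipe elbow, 28 x 28 x 20 mm, on the worktop left of the box; leave it
There are look-alikes about, which are no part of the job. There is more than one size of the valve_box; the job needs the smaller.

How it is judged:
On the way, in this order (a step that is already met when the one before it is completed fails the run):
1. the cover is lifted clear of the worktop in the fingers (height (world z) of cover above 0.03 m and contact force between the fingers and cover above 1 N), for 0.1 s.
2. the riser stands inside the cover's slot, the cover between flange and brass nut (x of riser in the frame of cover between 0.01 and 0.058 m and y of riser in the frame of cover between -0.01 and 0.01 m and z of cover in the frame of valve_box between 0.046 and 0.077 m and contact force between the fingers and cover above 1 N), for 0.05 s.
At the end, for the whole second after the job is handed in: Cover held by the fingers, still and level (within 4.5 degrees), each of its four holes within 4 mm horizontally of its threaded hole and 4 to 18 mm above the flange face, the cover touching neither the box nor the riser (horizontal distance between cover_hole0 and box_hole0 below 0.004 m and z of cover_hole0 in the frame of valve_box between 0.051 and 0.065 m and horizontal distance between cover_hole1 and box_hole1 below 0.004 m and z of cover_hole1 in the frame of valve_box between 0.051 and 0.065 m and horizontal distance between cover_hole2 and box_hole2 below 0.004 m and z of cover_hole2 in the frame of valve_box between 0.051 and 0.065 m and horizontal distance between cover_hole3 and box_hole3 below 0.004 m and z of cover_hole3 in the frame of valve_box between 0.051 and 0.065 m and angle between cover's own z axis and vertical below 0.08 rad and contact force between cover and valve_box below 0.2 N and linear speed of cover below 0.02 m/s and contact force between the fingers and cover above 1 N); the arm keeps its last pose, push and grip.
It fails at once if the cover is banged against the box or its riser (over 15 N) (contact force between cover and valve_box above 15 N).
It fails at once if the robot's arm or fingers push the box or riser (over 15 N) (contact force between any of the arm, the fingers and valve_box above 15 N).
It fails at once if the dish of screws is moved more than 25 mm (distance of screw_dish from where it was at the start of the episode above 0.025 m).
It fails at once if the hex key is moved more than 25 mm (distance of hex_key from where it was at the start of the episode above 0.025 m).
It fails at once if the brass elbow is moved more than 25 mm (distance of brass_elbow from where it was at the start of the episode above 0.025 m).
It also fails if it takes over 38 s, if anything falls off the work surface, if the arm or the gripper's body presses on something with over 40 N, if the wrist force passes 120 N, or if a joint passes its speed limit or range.

ROBOT

A 6-joint arm with a two-finger parallel gripper is mounted at the origin on a cart in front of the work surface, level with it; the furniture and walls round the work are solid. World frame = base frame: x ahead of the robot, y to its left, z up, the work surface at z = 0. Lengths are in m, angles in rad, forces in N, time in s.
With the tool pointing down it reaches from about 0.375 to 0.9 m from the base axis. Payload 3.1 kg.
Tool frame: the origin (TCP) lies between the finger pads; the fingertips stand 17 mm ahead of it and the grasp point (between the pads) lies 2 mm behind it; z points along the fingers, y is the line along which they close (so a half turn about z gives the same grasp; the last joint's range is limited). The gripper opens to 85 mm and grips with 20 to 120 N. Pads are 22 mm wide; open, the fingers measure 114 mm over their backs; the gripper's body (76 mm by 85 mm) begins 54 mm behind the grasp point. The pads swing forward as they close: fully open they stand 13 mm farther back than shut.
Start: joints at [1.04, 0.527, 1.433, -0, 1.181, -0.178], TCP at [0.215, 0.587, 0.248] pointing down, gripper open.
Joint ranges: [-3.08, 3.08], [-0.75, 2.2], [0.22, 2.44], [-1.43, 4.57], [0, 2.65], [-2.85, 2.85]. Speed limits (rad/s): [2.79, 2.79, 3.14, 3.14, 3.14, 3.14].

INTERFACE

Orientations are given as a unit quaternion [x, y, z, w].
In Python, from station import sense, vision, order gives the robot as it stands.
- The arm moves only by the shell command python3 -m crank 'ROWS' [OPENING] [FORCE]. ROWS is JSON, a list of rows, each an object with "dp": the shift along the world's x, y, z in units of 30 mm (1.0 is 30 mm), a list of three; "angular": the turn, a rotation vector about the world's x, y, z in degrees, a list of three. In form: [{"dp": [dx, dy, dz], "angular": [ax, ay, az]}, ...]. A call has 1 to 20 rows; each row shifts and turns the commanded pose from where the row before left it; what a row does not reach is not made up. A row lasts 1/10 s, in which the tool goes at most 50 mm and 8.59 degrees, less where a joint would pass 70% of its speed; a pose out of reach is approached as far as the arm can. A call is refused whole if a number of a shift passes 1 or a number of a turn 8.59, either way. A call with a gripper value outside its range is refused whole. OPENING is the closure, from 0 (fully open) to 1 (shut), set as the call begins (- or left out, the last holds). The fingers move at their own pace and stop on an object; FORCE is the grip in N (left out, the last holds). Time passes only in rows, so rows that do not move let the fingers close. It gives the time, the measured TCP pose, the force, the opening and the grip force at its end, in the units of the state.
- sense(): the state, without advancing time (a new reading comes with each control period).
- vision.snapshot(name): name is "scene" or "side" or "wrist"; returns a dict with "image" (420x560x3 uint8, blue, green, red), "range_z" (420x560 float32, m along the optical axis (not along the pixel's ray), 0 where there is no reading), "mtx" (3x3 intrinsics, pixels), "pose" (4x4, takes a point from camera to world coordinates); the wrist camera has in their place "mount" (4x4, takes a point from camera to tool coordinates, whose origin is the TCP and whose axes are the flange's). Camera axes: x right, y down, z forward; pixel columns grow to the right and rows downward; lengths in m; the calibration is good to about 2 mm. A picture is of the moment at which its call begins: read the wrist's pose just before it.
- order.sign_off(): hands the job in; it is judged then, once.
The state is a dict: "t": time; "q": joint angles; "qd": joint speeds; "tau": joint torques, N m; "tcp_pos": TCP position; "tool_rot": TCP orientation; "force": force on the tool from outside, world axes, zero at the start; "ft_torque": the same for the moment, N m; "finger_gap": opening from 0.0 (shut) to 1.0 (fully open); "gripper_force": force on a finger pad.
Only numpy, scipy, OpenCV 4.12 (cv2) and the standard library are available. Lean on these libraries where they do the work, as an engineer would, in place of code of your own. Each camera call takes 0.05 s, during which the arm holds its last target. There are 200 camera calls.

## Working session

There is one attempt and no reset: what is moved stays moved. The work goes in short steps, Python scripts to look and compute and a shell command to move; the robot and the scene stay as the last step left them, time stands still between calls to the robot, and variables do not carry over. Pictures are saved under pics/ and viewed, at most 10 in all, crops included, and the job is handed in when it is done.

```bash
mkdir -p pics; cat > h.py <<'E'
import numpy as np, cv2, sys
from station import sense, vision, order
from scipy.spatial.transform import Rotation as R
def snap(n):
    s=sense(); d=vision.snapshot(n)
    if 'pose' not in d:
        T=np.eye(4);T[:3,:3]=R.from_quat(s['tool_rot']).as_matrix();T[:3,3]=s['tcp_pos'];d['pose']=T@d['mount']
    return d
def cloud(d):
    v,u=np.mgrid[:420,:560];z=d['range_z'];K=d['mtx']
    p=np.stack([(u-K[0,2])/K[0,0]*z,(v-K[1,2])/K[1,1]*z,z],-1)
    w=p@d['pose'][:3,:3].T+d['pose'][:3,3]; w[z==0]=np.nan; return w
def ray(d,uv,z):
    K=d['mtx'];uv=np.atleast_2d(np.array(uv,float));P=d['pose']
    r=np.c_[(uv-K[[0,1],[2,2]])/K[[0,1],[0,1]],np.ones(len(uv))]@P[:3,:3].T
    return P[:3,3]+r*((z-P[2,3])/r[:,2])[:,None]
def proj(d,X):
    P=d['pose'];c=(np.atleast_2d(X)-P[:3,3])@P[:3,:3];q=c@d['mtx'].T;return q[:,:2]/q[:,2:]
E
python3 - <<'E'
from h import *
a=snap('scene');b=snap('side');np.savez('a.npz',**a);np.savez('b.npz',**b)
cv2.imwrite('pics/scene.png',a['image']);cv2.imwrite('pics/side.png',b['image'])
for d in(a,b):print(d['pose'].round(3),d['mtx'].round(1))
print(sense())
E
```

```text
[[ 0.903 -0.282  0.325  0.24 ]
 [-0.431 -0.595  0.679 -0.418]
 [ 0.002 -0.753 -0.658  0.742]
 [ 0.     0.     0.     1.   ]] [[422.4   0.  288.2]
 [  0.  422.4 214.4]
 [  0.    0.    1. ]]
[[-0.957 -0.174  0.232  0.308]
 [-0.289  0.633 -0.718  1.084]
 [-0.022 -0.755 -0.656  0.807]
 [ 0.     0.     0.     1.   ]] [[455.4   0.  272.2]
 [  0.  455.4 208. ]
 [  0.    0.    1. ]]
{'t': 0.1, 'q': array([ 1.04051974e+00,  5.28377747e-01,  1.43381468e+00, -1.24975758e-05,
        1.18141538e+00, -1.78517934e-01]), 'qd': array([-0.00136174, -0.00111206, -0.00346606,  0.00060527, -0.00044329,
        0.00013027]), 'tau': array([-2.23174461e-04, -4.43306923e+01, -1.78587466e+01, -2.22950698e-04,
        3.92807415e-03, -1.96933985e-05]), 'tcp_pos': array([0.21500232, 0.58617765, 0.24741577]), 'tool_rot': array([ 1.74971535e-01,  9.84572977e-01, -9.46966536e-04, -3.44234746e-04]), 'force': array([ 0.16282651,  0.99295432, -0.03960322]), 'ft_torque': array([-0.00647733, -0.00741603, -0.00155563]), 'gripper_force': 0.0, 'finger_gap': 1.0010766711179164}
```

View pics/scene.png

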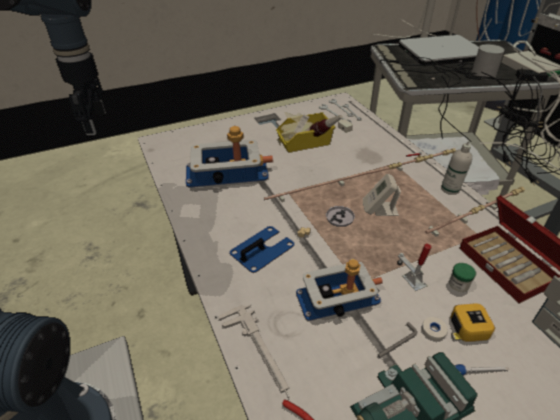

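View pics/side.png

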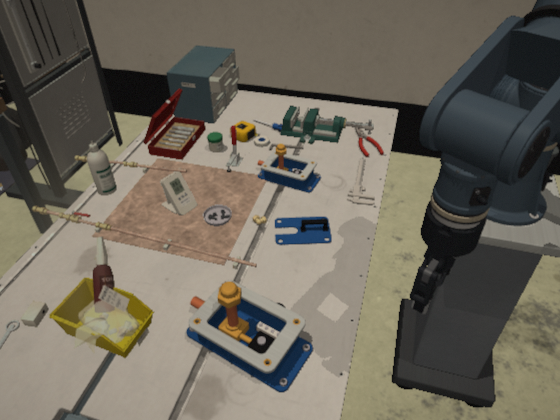

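Scene: the cover is at (262,248), side (303,230), and looks unique. There are two box candidates: far-left (228,165) / side (250,330), and near (340,290) / side (290,170). Next I measure both flanges and the cover.

```bash
python3 - <<'E'
from h import *
for f in 'ab':
    d=dict(np.load(f+'.npz'));w=cloud(d);hsv=cv2.cvtColor(d['image'],cv2.COLOR_BGR2HSV)
    z=w[...,2]
    blue=(hsv[...,0]>98)&(hsv[...,0]<125)&(hsv[...,1]>120)&(hsv[...,2]>50)&(abs(z)<.015)&(w[...,0]<.9)&(w[...,0]>.2)
    fl=(z>.035)&(z<.075)&(hsv[...,1]<70)&(hsv[...,2]>90)&(w[...,0]<.8)
    for nm,m in(('blue',blue),('flange',fl)):
        n,l,st,c=cv2.connectedComponentsWithStats(m.astype(np.uint8))
        for i in range(1,n):
            if st[i,4]<200: continue
            p=w[l==i]; r=cv2.minAreaRect((p[:,:2]*1000).astype(np.float32))
            print(f,nm,c[i].round(),'n',st[i,4],'z',np.median(p[:,2]).round(4),'rect',np.round(r[0],1),np.round(r[1],1),round(r[2],1))
d=dict(np.load('a.npz'))
cv2.imwrite('pics/crop.png',cv2.resize(np.hstack([d['image'][215:335,215:400]]),None,fx=4,fy=4,interpolation=2))
E
```

```text
a blue [261. 250.] n 951 z 0.0036 rect [494.4 259.3] [136.3  94.7] 18.4
a blue [307. 305.] n 255 z 0.005 rect [513.5  65.3] [80.9 26.9] 84.7
a flange [224. 155.] n 961 z 0.0657 rect [523.8 601.4] [140.2 195.6] 74.0
a flange [338. 286.] n 1217 z 0.0469 rect [586.3  54. ] [ 98.2 140.8] 80.1
a flange [447. 379.] n 246 z 0.0584 rect [ 638.8 -211.8] [93.2 12. ] 87.9
a flange [432. 388.] n 244 z 0.0586 rect [ 604.9 -211.7] [91.6  8.1] 89.7
a flange [395. 407.] n 239 z 0.0524 rect [ 532.4 -212.1] [50.9 16.2] 5.3
b blue [294. 182.] n 261 z 0.007 rect [587.5  62.2] [ 83.1 171.6] 82.5
b blue [303. 231.] n 950 z 0.004 rect [494.7 264. ] [136.5 100.7] 19.3
b blue [249. 322.] n 272 z 0.0073 rect [538.5 570.7] [41.7 69.8] 70.8
b blue [289. 367.] n 884 z 0.007 rect [427.9 639.5] [129.4  63. ] 57.9
b flange [424.   8.] n 1617 z 0.0557 rect [  304.7 -1386.1] [990.1  47.6] 0.1
b flange [290. 166.] n 505 z 0.0473 rect [587.1  57.4] [102.9 142.4] 79.7
b flange [250. 330.] n 3011 z 0.0661 rect [526.3 595. ] [153.3 211.8] 73.5
b flange [116. 329.] n 298 z 0.0557 rect [768.1 687.6] [70.7 36. ] 23.6
```

View pics/crop.png

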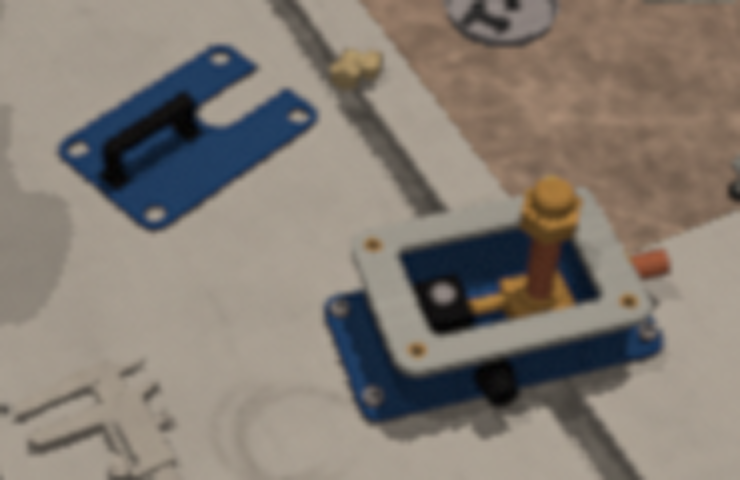

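The crop shows the blue slotted cover with black handle, slot facing away from the robot, and the box at (340,290), whose flange measures 98×141 mm at z = 47 mm, so it is the small one. The other flange is about 200 mm long at z = 66 mm and is rejected. Estimates: cover at (0.494, 0.261) with yaw about 19°, box at (0.587, 0.055) with yaw about -10°. Moving above the handle.

```bash
python3 -m crank '[{"dp":[0.61,-0.79,-0.1],"angular":[0,0,2.8]},{"dp":[0.61,-0.79,-0.1],"angular":[0,0,2.8]},{"dp":[0.61,-0.79,-0.1],"angular":[0,0,2.8]},{"dp":[0.61,-0.79,-0.1],"angular":[0,0,2.8]},{"dp":[0.61,-0.79,-0.1],"angular":[0,0,2.8]},{"dp":[0.61,-0.79,-0.1],"angular":[0,0,2.8]},{"dp":[0.61,-0.79,-0.1],"angular":[0,0,2.8]},{"dp":[0.61,-0.79,-0.1],"angular":[0,0,2.8]},{"dp":[0.61,-0.79,-0.1],"angular":[0,0,2.8]},{"dp":[0.61,-0.79,-0.1],"angular":[0,0,2.8]},{"dp":[0.61,-0.79,-0.1],"angular":[0,0,2.8]},{"dp":[0.61,-0.79,-0.1],"angular":[0,0,2.8]},{"dp":[0.61,-0.79,-0.1],"angular":[0,0,2.8]},{"dp":[0.61,-0.79,-0.1],"angular":[0,0,2.8]},{"dp":[0,0,0],"angular":[0,0,0]},{"dp":[0,0,0],"angular":[0,0,0]}]' 0
python3 - <<'E'
from h import *
d=snap('wrist');np.savez('w1.npz',**d);cv2.imwrite('pics/w1.png',d['image']);w=cloud(d);z=w[...,2]
s=sense();M=R.from_quat(s['tool_rot']).as_matrix();print('tool y ang',np.degrees(np.arctan2(M[1,1],M[0,1])),'z',M[:,2],s['tcp_pos'])
hsv=cv2.cvtColor(d['image'],cv2.COLOR_BGR2HSV)
blue=(hsv[...,0]>98)&(hsv[...,0]<125)&(hsv[...,1]>120)&(abs(z)<.015)
hd=(z>.028)&(z<.045)&(hsv[...,2]<80)
for nm,m in(('blue',blue),('bar',hd)):
    n,l,st,c=cv2.connectedComponentsWithStats(m.astype(np.uint8))
    for i in range(1,n):
        if st[i,4]<200: continue
        p=w[l==i];r=cv2.minAreaRect((p[:,:2]*1000).astype(np.float32))
        print(nm,c[i].round(),st[i,4],np.median(p[:,2]).round(4),np.round(r[0],1),np.round(r[1],1),round(r[2],1))
E
```

```text
t: 1.7
tcp_pos: [0.4714, 0.2544, 0.2059]
tool_rot: [-0.164, 0.986, 0.0, -0.001]
force: [-0.3, 0.4, -0.5]
finger_gap: 1.004
gripper_force: 0.0
tool y ang 108.99253277664612 z [-1.33989174e-03  2.94213626e-05 -9.99999102e-01] [0.47091533 0.25499591 0.20600697]
blue [ 91. 174.] 2170 0.0047 [518.5  74.9] [95.  45.7] 63.6
blue [279. 204.] 8738 0.003 [494.1 263.4] [138.3  95. ] 18.5
blue [ 33. 235.] 971 0.0052 [596.3  36.5] [31.3 84.2] 80.2
blue [100. 253.] 213 0.0091 [598.2  98.9] [ 4.3 63.1] 80.2
blue [550. 266.] 275 0.0065 [452.6 561.2] [ 7.4 33.5] 72.0
blue [502. 313.] 624 0.0079 [525.1 540. ] [ 7.9 72.7] 74.1
bar [278. 189.] 858 0.0327 [466.1 253.7] [65.1 11.9] 18.3
bar [ 76. 190.] 259 0.0426 [525.2  77.6] [91.8 32.3] 58.2
bar [ 13. 227.] 685 0.0343 [586.2  24.4] [ 4.5 97.8] 80.7
bar [ 65. 219.] 379 0.0287 [561.7  67.7] [28.2 23.2] 81.6
bar [ 42. 260.] 214 0.037 [607.7  55.6] [14.8  8.5] 52.7
bar [537. 301.] 1261 0.0387 [492.6 537.5] [29.8 66.4] 74.7
bar [ 39. 288.] 252 0.0333 [639.2  58.5] [37.   9.1] 82.1
```

View pics/w1.png

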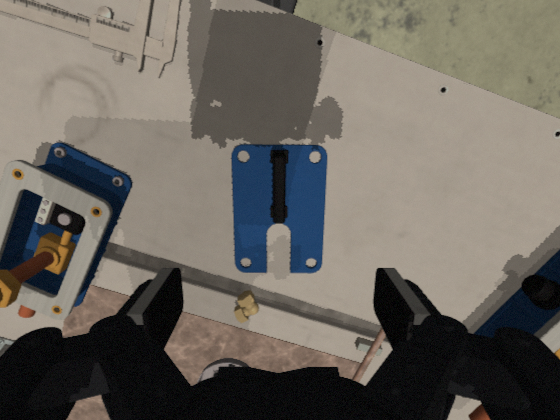

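Wrist view: the cover is centred at (279,204) and its bar at (278,189), measuring 65×12 mm at (0.466, 0.254), so everything is consistent. Descending.

```bash
python3 -m crank '[{"dp":[0.03,0.02,-0.8],"angular":[0,0,-0.5]},{"dp":[0,0,-0.9],"angular":[0,0,0]},{"dp":[0,0,-0.9],"angular":[0,0,0]},{"dp":[0,0,-0.9],"angular":[0,0,0]},{"dp":[0,0,-0.9],"angular":[0,0,0]},{"dp":[0,0,-0.8],"angular":[0,0,0]},{"dp":[0,0,-0.5],"angular":[0,0,0]},{"dp":[0,0,-0.3],"angular":[0,0,0]},{"dp":[0,0,0],"angular":[0,0,0]},{"dp":[0,0,0],"angular":[0,0,0]}]' 0
python3 -m crank '[{"dp":[0,0,0],"angular":[0,0,0]},{"dp":[0,0,0],"angular":[0,0,0]},{"dp":[0,0,0],"angular":[0,0,0]},{"dp":[0,0,0],"angular":[0,0,0]},{"dp":[0,0,0],"angular":[0,0,0]},{"dp":[0,0,0],"angular":[0,0,0]},{"dp":[0,0,0],"angular":[0,0,0]},{"dp":[0,0,0],"angular":[0,0,0]},{"dp":[0,0,0],"angular":[0,0,0]},{"dp":[0,0,0],"angular":[0,0,0]}]' 1 80
```

```text
t: 2.75
tcp_pos: [0.4724, 0.2561, 0.0268]
tool_rot: [-0.162, 0.987, 0.0, 0.0]
force: [-0.9, 0.6, 1.1]
finger_gap: 1.0
gripper_force: 0.0
t: 3.75
tcp_pos: [0.4726, 0.2555, 0.0267]
tool_rot: [-0.161, 0.987, 0.0, 0.0]
force: [-1.2, 0.4, 6.0]
finger_gap: 0.12
gripper_force: 78.4
```

```bash
python3 -m crank '[{"dp":[0,0,0.2],"angular":[0,0,0]},{"dp":[0,0,0.4],"angular":[0,0,0]},{"dp":[0,0,0.5],"angular":[0,0,0]},{"dp":[0,0,0.5],"angular":[0,0,0]},{"dp":[0,0,0.4],"angular":[0,0,0]},{"dp":[0,0,0.2],"angular":[0,0,0]},{"dp":[0,0,0],"angular":[0,0,0]},{"dp":[0,0,0],"angular":[0,0,0]},{"dp":[0,0,0],"angular":[0,0,0]}]' 1 80
python3 -m crank '[{"dp":[0,-0.2,0],"angular":[0,0,-1]},{"dp":[-0.02,-0.4,0],"angular":[0,0,-2]},{"dp":[-0.02,-0.5,0],"angular":[0,0,-2.4]},{"dp":[-0.02,-0.5,0],"angular":[0,0,-2.4]},{"dp":[-0.02,-0.5,0],"angular":[0,0,-2.4]},{"dp":[-0.02,-0.5,0],"angular":[0,0,-2.4]},{"dp":[-0.02,-0.5,0],"angular":[0,0,-2.4]},{"dp":[-0.02,-0.5,0],"angular":[0,0,-2.4]},{"dp":[-0.02,-0.5,0],"angular":[0,0,-2.4]},{"dp":[-0.02,-0.5,0],"angular":[0,0,-2.4]},{"dp":[-0.02,-0.5,0],"angular":[0,0,-2.4]},{"dp":[-0.02,-0.5,0],"angular":[0,0,-2]},{"dp":[-0.02,-0.4,0],"angular":[0,0,-1.2]},{"dp":[0,-0.2,0],"angular":[0,0,-0.8]},{"dp":[0,0,0],"angular":[0,0,0]},{"dp":[0,0,0],"angular":[0,0,0]},{"dp":[0,0,0],"angular":[0,0,0]}]'
python3 - <<'E'
from h import *
a=snap('scene');w=snap('wrist');b=snap('side');np.savez('a2.npz',**a);np.savez('w2.npz',**w);np.savez('b2.npz',**b)
cv2.imwrite('pics/w2.png',w['image'])
cv2.imwrite('pics/s2.png',np.vstack([cv2.resize(a['image'][200:340,200:400],(800,560)[:2] if 0 else (420,294)),cv2.resize(b['image'][120:260,200:400],(420,294))]))
s=sense();M=R.from_quat(s['tool_rot']).as_matrix();print('ang',np.degrees(np.arctan2(M[1,1],M[0,1])),s['tcp_pos'],M[:,2])
for f,d in(('a',a),('w',w),('b',b)):
    W=cloud(d);z=W[...,2];hsv=cv2.cvtColor(d['image'],cv2.COLOR_BGR2HSV)
    blue=(hsv[...,0]>98)&(hsv[...,0]<125)&(hsv[...,1]>110)&(z>.05)&(z<.085)
    fl=(z>.035)&(z<.055)&(hsv[...,1]<70)&(hsv[...,2]>70)&(W[...,0]<.8)
    for nm,m in(('cover',blue),('flange',fl)):
        n,l,st,c=cv2.connectedComponentsWithStats(m.astype(np.uint8))
        for i in range(1,n):
            if st[i,4]<250: continue
            p=W[l==i];r=cv2.minAreaRect((p[:,:2]*1000).astype(np.float32))
            A=np.c_[p[:,:2]-p[:,:2].mean(0),np.ones(len(p))];k=np.linalg.lstsq(A,p[:,2],rcond=None)[0]
            print(f,nm,c[i].round(),st[i,4],np.median(p[:,2]).round(4),np.round(r[0],1),np.round(r[1],1),round(r[2],1),'slope',k.round(4))
E
```

```text
t: 4.65
tcp_pos: [0.4719, 0.2554, 0.0917]
tool_rot: [-0.161, 0.987, -0.0, -0.001]
force: [-0.3, 0.0, -3.9]
finger_gap: 0.121
gripper_force: 78.3
t: 6.35
tcp_pos: [0.4652, 0.0699, 0.0923]
tool_rot: [0.087, 0.996, 0.0, 0.0]
force: [-1.2, 0.8, -3.7]
finger_gap: 0.122
gripper_force: 78.2
ang 80.00096827948025 [0.46519191 0.07002332 0.09231131] [ 3.91775253e-05  4.30335951e-05 -9.99999998e-01]
a cover [297. 294.] 1569 0.0691 [488.5  62.3] [ 95.4 138.8] 80.3 slope [-0.0051 -0.0019  0.0692]
a flange [356. 290.] 650 0.0467 [601.7  21.4] [162.3  75.5] 24.0 slope [ 0.0069 -0.0013  0.0466]
a flange [444. 385.] 360 0.0459 [ 634.9 -211.9] [ 8.  93.4] 2.6 slope [ 0.3221 -0.0041  0.0455]
a flange [401. 406.] 421 0.0515 [ 540.  -211.5] [56.2 45.7] 1.1 slope [-0.0853  0.0906  0.0501]
w cover [278. 233.] 17751 0.0687 [454.6  72.7] [95.5 72. ] 80.1 slope [-0.003  -0.0019  0.0687]
w flange [278. 352.] 414 0.0464 [532.7  58.7] [24.6 12. ] 81.4 slope [-0.0525  0.0064  0.0464]
b cover [321. 168.] 644 0.0696 [488.6  68.4] [ 97.4 137.9] 79.6 slope [-0.006  -0.0031  0.0696]
b flange [281. 169.] 326 0.0472 [602.3  83.8] [ 77.3 156.8] 57.1 slope [ 0.0011 -0.0023  0.0472]
```

View pics/w2.png

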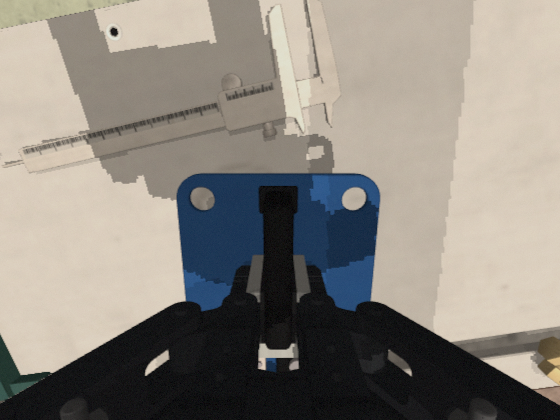

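View pics/s2.png

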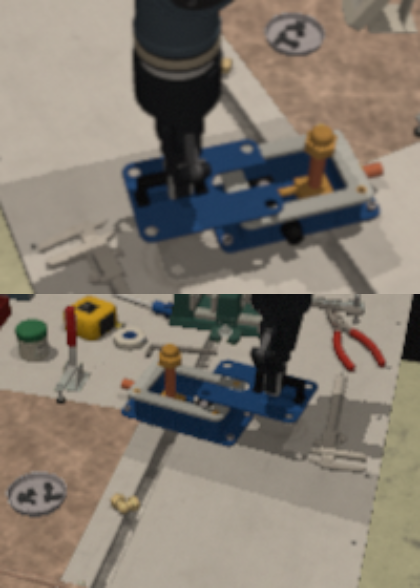

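The cover is held level, and in the scene view its slot faces the riser. The lateral offset needs refining, so I measure the box's brass rings and the cover holes in the same cameras.

```bash
python3 - <<'E'
from h import *
box=np.array([.587,.056]);th=np.radians(-9.9);c=np.array([.4885,.0660])
H=np.array([[-58,-36],[-58,36],[58,-36],[58,36]])/1000
Rz=lambda t:np.array([[np.cos(t),-np.sin(t)],[np.sin(t),np.cos(t)]])
def fit(P,idx):
    A=H[idx];P=np.array(P);a=A-A.mean(0);p=P-P.mean(0)
    t=np.arctan2((a[:,0]*p[:,1]-a[:,1]*p[:,0]).sum(),(a*p).sum())
    o=P.mean(0)-Rz(t)@A.mean(0);e=P-(o+A@Rz(t).T)
    return (o*1000).round(1),np.degrees(t).round(2),(np.linalg.norm(e,axis=1)*1000).round(1)
def find(d,o,t,z,kind):
    g=cv2.cvtColor(d['image'],cv2.COLOR_BGR2HSV).astype(float);P=[];I=[]
    f=4
    for i,h in enumerate(H):
        uv=proj(d,[*(o+Rz(t)@h),z])[0].round().astype(int);r=8 if kind=='ring' else 7
        u0,v0=uv-r
        s=g[v0:v0+2*r+1,u0:u0+2*r+1]
        wgt=np.clip(s[...,1]-75,0,None)*((s[...,0]<28)) if kind=='ring' else np.where(((s[...,0]>98)&(s[...,0]<125)&(s[...,1]>100)),0,1.)
        m=(wgt>0).astype(np.uint8);n,l,st,cc=cv2.connectedComponentsWithStats(m,connectivity=4)
        best=[k for k in range(1,n) if 4<=st[k,4]<=70 and st[k,0]>0 and st[k,1]>0 and st[k,0]+st[k,2]<2*r+1 and st[k,1]+st[k,3]<2*r+1]
        if not best: continue
        k=max(best,key=lambda k:st[k,4]);yy,xx=np.nonzero(l==k);ww=wgt[l==k]
        q=np.array([u0+(xx*ww).sum()/ww.sum(),v0+(yy*ww).sum()/ww.sum()])
        P.append(ray(d,q,z)[0,:2]);I.append(i)
    print(kind,I,np.round(np.array(P)*1000,1).tolist(),fit(P,I) if len(I)>1 else '')
for f in 'ab':
    d1=dict(np.load(f+'.npz'));d2=dict(np.load(f+'2.npz'));off=np.array([0,-.0036 if f=='a' else .0025])
    print(f);find(d1,box+off,th,.047,'ring');find(d2,c+off,th,.067,'hole')
E
```

```text
a
ring [0, 1, 2] [[523.8, 29.6], [535.3, 100.3], [637.8, 9.9]] (array([586.7,  55.2]), np.float64(-9.6), array([0.4, 0.2, 0.1]))
hole [0, 2, 3] [[424.4, 39.7], [539.7, 16.8], [551.4, 90.6]] (array([488.3,  64.3]), np.float64(-10.3), array([0.6, 1.8, 1.3]))
b
ring [0, 1, 3] [[524.8, 28.0], [536.9, 99.2], [669.4, 67.9]] (array([592.8,  48.6]), np.float64(-14.36), array([ 2.8,  8.8, 11.5]))
hole [1, 2] [[438.9, 108.5], [540.1, 17.4]] (array([489.5,  62.9]), np.float64(-10.2), array([0.2, 0.2]))
```

Both cameras agree on the offset from cover to box: (98.4, -9.0) mm, i.e. +7.7 mm lateral in the box frame. Correcting laterally and partly inserting.

```bash
python3 -m crank '[{"dp":[0.02,0.12,-0.08],"angular":[0,0,0.3]},{"dp":[0.02,0.13,-0.09],"angular":[0,0,0]},{"dp":[0,0,0],"angular":[0,0,0]},{"dp":[0,0,0],"angular":[0,0,0]},{"dp":[0.15,-0.025,0],"angular":[0,0,0]},{"dp":[0.25,-0.04,0],"angular":[0,0,0]},{"dp":[0.3,-0.05,0],"angular":[0,0,0]},{"dp":[0.3,-0.05,0],"angular":[0,0,0]},{"dp":[0.3,-0.05,0],"angular":[0,0,0]},{"dp":[0.3,-0.05,0],"angular":[0,0,0]},{"dp":[0.3,-0.055,0],"angular":[0,0,0]},{"dp":[0.25,-0.04,0],"angular":[0,0,0]},{"dp":[0.15,-0.025,0],"angular":[0,0,0]},{"dp":[0,0,0],"angular":[0,0,0]},{"dp":[0,0,0],"angular":[0,0,0]},{"dp":[0,0,0],"angular":[0,0,0]}]'
python3 - <<'E'
from h import *
a=snap('scene');b=snap('side');np.savez('a3.npz',**a);np.savez('b3.npz',**b)
cv2.imwrite('pics/s3.png',np.hstack([cv2.resize(a['image'][240:330,280:400],None,fx=3.3,fy=3.3,interpolation=2),cv2.resize(b['image'][130:220,240:360],None,fx=3.3,fy=3.3,interpolation=2)]))
s=sense();M=R.from_quat(s['tool_rot']).as_matrix();print('ang',np.degrees(np.arctan2(M[1,1],M[0,1])),s['tcp_pos'],s['force'])
E
```

```text
t: 8.1
tcp_pos: [0.5347, 0.0656, 0.0871]
tool_rot: [0.085, 0.996, -0.0, -0.001]
force: [0.7, 0.9, -2.9]
finger_gap: 0.121
gripper_force: 78.2
ang 80.24902953005945 [0.53490017 0.06557518 0.08717201] [ 0.28483766  0.45062325 -2.65397371]
```

View pics/s3.png

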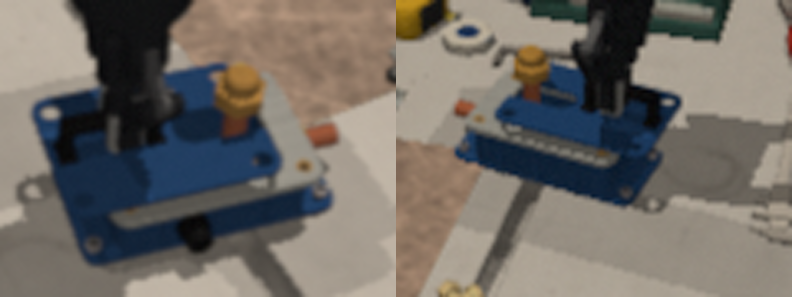

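The riser is inside the slot and centred, clear of the nut. Completing the remaining 29 mm and dropping 3 mm.

```bash
python3 -m crank '[{"dp":[0.12,-0.02,0],"angular":[0,0,0]},{"dp":[0.2,-0.03,0],"angular":[0,0,0]},{"dp":[0.24,-0.04,0],"angular":[0,0,0]},{"dp":[0.2,-0.03,0],"angular":[0,0,0]},{"dp":[0.12,-0.02,-0.05],"angular":[0,0,0]},{"dp":[0.08,-0.015,-0.05],"angular":[0,0,0]},{"dp":[0,0,0],"angular":[0,0,0]},{"dp":[0,0,0],"angular":[0,0,0]},{"dp":[0,0,0],"angular":[0,0,0]},{"dp":[0,0,0],"angular":[0,0,0]}]'
python3 - <<'E'
from h import *
a=snap('scene');b=snap('side');np.savez('a4.npz',**a);np.savez('b4.npz',**b)
f=[cv2.resize(d['image'][v:v+85,u:u+95],None,fx=4.2,fy=4.2,interpolation=2) for d,v,u in((a,245,293),(b,130,250))]
cv2.imwrite('pics/s4.png',np.hstack(f))
for n,d in(('a',a),('b',b)):
    W=cloud(d);z=W[...,2];hsv=cv2.cvtColor(d['image'],cv2.COLOR_BGR2HSV)
    m=(hsv[...,0]>98)&(hsv[...,0]<125)&(hsv[...,1]>110)&(z>.05)&(z<.075)
    c,l,st,_=cv2.connectedComponentsWithStats(m.astype(np.uint8));i=1+st[1:,4].argmax();p=W[l==i];r=cv2.minAreaRect((p[:,:2]*1000).astype(np.float32))
    print(n,np.median(p[:,2]).round(4),np.round(r[0],1),np.round(r[1],1),round(r[2],1))
s=sense();M=R.from_quat(s['tool_rot']).as_matrix();print('ang',np.degrees(np.arctan2(M[1,1],M[0,1])),s['tcp_pos'],s['force'])
E
```

```text
t: 9.2
tcp_pos: [0.564, 0.0609, 0.0842]
tool_rot: [0.085, 0.996, 0.0, -0.0]
force: [0.2, 1.5, -2.6]
finger_gap: 0.12
gripper_force: 78.2
a 0.061 [585.4  54.2] [ 95.7 137.5] 79.9
b 0.0616 [587.3  64.4] [ 90.1 141.7] 85.2
ang 80.24712775346512 [0.56407596 0.06085158 0.08427028] [-0.01368563 -0.42574236 -3.54431346]
```

View pics/s4.png

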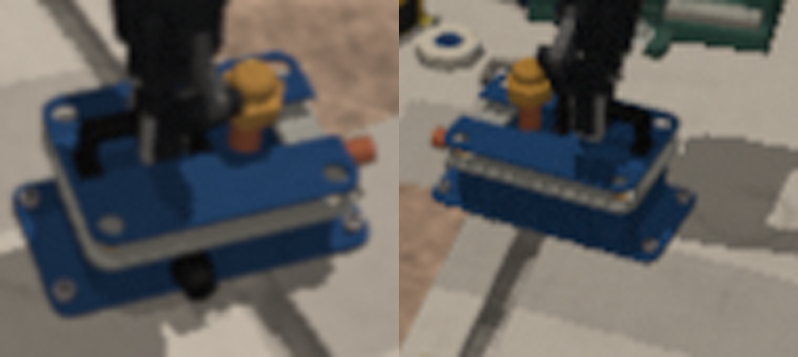

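Scene view: the cover sits over the flange at (585.4, 54.2), against the box at (586.3, 54.0) in the same camera. Its top is at z = 61 mm, a 10 mm gap, and it is level with the riser clear in the slot. Handing in.

```bash
python3 -c "
from station import order
print(order.sign_off())"
```

```text
the job is handed in; nothing more can be done
None
```

I handed the job in with the cover still gripped, level and about 10 mm above the small box's flange, the riser standing in its slot under the nut; its centre measured about 1 mm from the box's, and I saw no contact in the last pictures or force readings, but the hand-in returned no verdict.

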